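# Line up the paint pots by height

### The arm

A 6-joint arm with a two-finger parallel gripper is mounted at the origin on the work surface. World frame = base frame: x ahead of the robot, y to its left, z up, the work surface at z = 0. Lengths are in m, angles in rad, forces in N, time in s.
With the tool pointing down it reaches from about 0.225 to 0.875 m from the base axis. Payload 3.4 kg.
Tool frame: the origin (TCP) lies at the very end of the fingers, on their centre line; the grasp point (between the pads) lies 19 mm behind it; z points along the fingers, y is the line along which they close (so a half turn about z gives the same grasp; the last joint's range is limited). The gripper opens to 85 mm and grips with 20 to 120 N. Pads are 22 mm wide; open, the fingers measure 114 mm over their backs; the gripper's body (76 mm by 85 mm) begins 54 mm behind the grasp point. The pads swing forward as they close: fully open they stand 13 mm farther back than shut.
Start: joints at [-1.385, 0.276, 1.505, -0, 1.361, -0.121], TCP at [0.174, -0.548, 0.231] pointing down, gripper open.
Joint ranges: [-2.89, 2.89], [-0.75, 2.08], [0.22, 2.7], [-1.18, 4.32], [0.11, 2.71], [-2.7, 2.7]. Speed limits (rad/s): [2.57, 2.57, 3.14, 3.14, 3.14, 3.14].

### API

Orientations are given as a unit quaternion [w, x, y, z].
In Python, from station import arm gives the robot as it stands.
- The arm moves only by the tool move_arm, never from a script. Its argument "moves" is a list of rows, each a list of 5 numbers: the closure, from -1 (fully open) to 1 (shut), then the shift along the tool's x, y, z in cm, then the turn about the tool's z in rad. In form: [[claw, tx, ty, tz, yaw], ...]. A call has 1 to 20 rows; each row shifts and turns the commanded pose from where the row before left it, along the tool's axes as they then stand; what a row does not reach is not made up. A row lasts 1/10 s, in which the tool goes at most 50 mm and 8.59 degrees, less where a joint would pass 70% of its speed; a pose out of reach is approached as far as the arm can. A call is refused whole if a number of a shift passes 5 or a number of a turn 0.15, either way. A call with a gripper value outside its range is refused whole. The fingers move at their own pace and stop on an object; the grip force is fixed at half the most. Time passes only in rows, so rows that do not move let the fingers close. It gives the time, the measured TCP pose, the force, the opening and the grip force at its end, in the units of the state.
- arm.get_obs(): the state, without advancing time (a new reading comes with each control period).
- arm.grab_frame(name): name is "scene" or "top"; returns the picture (420x560x3 uint8, red, green, blue); there is no depth.
- arm.get_calibration(name): a dict with "camera_matrix" (3x3 intrinsics, pixels), "distortion" ([k1, k2, p1, p2, k3] as OpenCV has them; the pictures are not rectified), "eye" and "rotation" of the camera in the world. Camera axes: x right, y up, looking along -z (the intrinsics and any distortion apply to the point x, -y, -z); pixel columns grow to the right and rows downward; lengths in m; the calibration is good to about 2 mm. A picture is of the moment at which its call begins. get_calibration takes no time and is no camera call.
- arm.finish_job(): hands the job in; it is judged then, once.
The state is a dict: "clock": time; "joint_positions": joint angles; "qd": joint speeds; "tau": joint torques, N m; "ee_pos": TCP position; "tool_rot": TCP orientation; "force": force on the tool from outside, world axes, zero at the start; "torque": the same for the moment, N m; "opening": opening from 0.0 (shut) to 1.0 (fully open); "finger_force": force on a finger pad.
Only numpy, scipy, OpenCV 4.12 (cv2) and the standard library are available. Lean on these libraries where they do the work, as an engineer would, in place of code of your own. Each camera call takes 0.05 s, during which the arm holds its last target. There are 200 camera calls.

### The job

Tidy the four paint pots onto the wooden ledge, one standing upright in the middle of each cork disc, in order of height: the shortest on the disc next to the pencil cup, rising to the tallest next to the pencil sharpener. Set each pot down gently, without dropping it or knocking any over, and don't shift the pencil cup or the sharpener.

Things in the scene. Friction and masses are not known exactly. Their poses are not given: they have to be found in the camera images.
- pot_a_mid (a point): The shortest of four loose paint pots: an upright white plastic cylinder 60 mm in diameter with a black screw lid 56 mm in diameter, 42 mm tall in all (the lid is the top 13 mm). The point is on its axis, half-way up (21 mm above its underside); z is up its axis.
- pot_b_mid (a point): The second shortest of four loose paint pots: an upright white plastic cylinder 38 mm in diameter with a black screw lid 34 mm in diameter, 56 mm tall in all (the lid is the top 13 mm). The point is on its axis, half-way up (28 mm above its underside); z is up its axis.
- pot_c_mid (a point): The second tallest of four loose paint pots: an upright white plastic cylinder 52 mm in diameter with a black screw lid 48 mm in diameter, 70 mm tall in all (the lid is the top 13 mm). The point is on its axis, half-way up (35 mm above its underside); z is up its axis.
- pot_d_mid (a point): The tallest of four loose paint pots: an upright white plastic cylinder 46 mm in diameter with a black screw lid 42 mm in diameter, 84 mm tall in all (the lid is the top 13 mm). The point is on its axis, half-way up (42 mm above its underside); z is up its axis.
- disc1: One of four fixed cork discs in a straight row, 80 mm between centres, in the order disc1, disc2, disc3, disc4 (an end disc); 64 mm in diameter, 3 mm thick, lying on a low fixed pale wooden ledge 330 x 80 mm and 15 mm high. The ledge may stand askew on the desk. Origin: centre of the disc's underside, so its top is 3 mm above it and 18 mm above the desk; y runs along the row from disc1 towards disc4, x across it.
- disc2: One of four fixed cork discs in a straight row, 80 mm between centres, in the order disc1, disc2, disc3, disc4 (next to disc1); 64 mm in diameter, 3 mm thick, lying on a low fixed pale wooden ledge 330 x 80 mm and 15 mm high. The ledge may stand askew on the desk. Origin: centre of the disc's underside, so its top is 3 mm above it and 18 mm above the desk; y runs along the row from disc1 towards disc4, x across it.
- disc3: One of four fixed cork discs in a straight row, 80 mm between centres, in the order disc1, disc2, disc3, disc4 (next to disc4); 64 mm in diameter, 3 mm thick, lying on a low fixed pale wooden ledge 330 x 80 mm and 15 mm high. The ledge may stand askew on the desk. Origin: centre of the disc's underside, so its top is 3 mm above it and 18 mm above the desk; y runs along the row from disc1 towards disc4, x across it.
- disc4: One of four fixed cork discs in a straight row, 80 mm between centres, in the order disc1, disc2, disc3, disc4 (the other end disc); 64 mm in diameter, 3 mm thick, lying on a low fixed pale wooden ledge 330 x 80 mm and 15 mm high. The ledge may stand askew on the desk. Origin: centre of the disc's underside, so its top is 3 mm above it and 18 mm above the desk; y runs along the row from disc1 towards disc4, x across it.
- pencil_cup: Round steel cup full of pencils, 72 mm across and 140 mm tall with the pencils, standing loose on the desk just off one end of the ledge (which end varies), in line with the row, its centre 100 mm from the nearest disc's centre. Not to be shifted. Origin: centre of its underside; z up.
- sharpener: Black electric pencil sharpener, a box 80 x 60 mm and 88 mm tall, standing loose on the desk just off the other end of the ledge, its centre 100 mm from the nearest disc's centre. Not to be shifted. Origin: centre of its underside; z up.
Not all that is in view belongs to the job. Leave any blue or pink look-alike of the part that bears pot_a_mid alone.

How it is judged:
At the end, for the whole second after the job is handed in: Each pot stands upright (within 0.1 rad), at rest and released on its own disc, axis within 13 mm of the disc's centre, in order of height from the shortest nearest the pencil cup to the tallest nearest the sharpener; cup and sharpener are within 30 mm of where they stood (((horizontal distance between pencil_cup and disc1 below 0.2 m and horizontal distance between pot_a_mid and disc1 below 0.013 m and z of pot_a_mid in the frame of disc1 below 0.03 m and horizontal distance between pot_b_mid and disc2 below 0.013 m and z of pot_b_mid in the frame of disc2 below 0.037 m and horizontal distance between pot_c_mid and disc3 below 0.013 m and z of pot_c_mid in the frame of disc3 below 0.044 m and horizontal distance between pot_d_mid and disc4 below 0.013 m and z of pot_d_mid in the frame of disc4 below 0.051 m) or (horizontal distance between pencil_cup and disc4 below 0.2 m and horizontal distance between pot_a_mid and disc4 below 0.013 m and z of pot_a_mid in the frame of disc4 below 0.03 m and horizontal distance between pot_b_mid and disc3 below 0.013 m and z of pot_b_mid in the frame of disc3 below 0.037 m and horizontal distance between pot_c_mid and disc2 below 0.013 m and z of pot_c_mid in the frame of disc2 below 0.044 m and horizontal distance between pot_d_mid and disc1 below 0.013 m and z of pot_d_mid in the frame of disc1 below 0.051 m)) and angle between each of pot_a_mid, pot_b_mid, pot_c_mid, pot_d_mid's own z axis and vertical below 0.1 rad and linear speed of each of pot_a, pot_b, pot_c, pot_d below 0.02 m/s and angular speed of each of pot_a, pot_b, pot_c, pot_d below 0.2 rad/s and contact force between each of pot_a, pot_b, pot_c, pot_d and the fingers below 0.1 N and distance of each of pencil_cup, sharpener from where it was at the start of the episode below 0.03 m); the robot touches nothing.
It fails at once if a pot is knocked over or tipped by more than 0.8 rad (angle between any of pot_a_mid, pot_b_mid, pot_c_mid, pot_d_mid's own z axis and vertical above 0.8 rad).
It fails at once if a pot is dropped or thrown (moves faster than 0.5 m/s while the fingers do not touch it, as after a fall of about 13 mm) ((contact force between pot_a and the fingers below 0.05 N and linear speed of pot_a above 0.5 m/s) or (contact force between pot_b and the fingers below 0.05 N and linear speed of pot_b above 0.5 m/s) or (contact force between pot_c and the fingers below 0.05 N and linear speed of pot_c above 0.5 m/s) or (contact force between pot_d and the fingers below 0.05 N and linear speed of pot_d above 0.5 m/s)).
It fails at once if the pencil cup or the sharpener is shifted by more than 30 mm or tipped by more than 0.5 rad ((distance of pencil_cup from where it was at the start of the episode above 0.03 m or angle between pencil_cup's own z axis and vertical above 0.5 rad) or (distance of sharpener from where it was at the start of the episode above 0.03 m or angle between sharpener's own z axis and vertical above 0.5 rad)).
It also fails if it takes over 115 s, if anything falls off the work surface, if the arm or the gripper's body presses on something with over 40 N, if the wrist force passes 120 N, or if a joint passes its speed limit or range.

## Working session

There is one attempt and no reset: what is moved stays moved. The work goes in short steps, Python scripts to look and compute and a tool call to move; the robot and the scene stay as the last step left them, time stands still between calls to the robot, and variables do not carry over. Pictures are saved under pics/ and viewed, at most 14 in all, crops included, and the job is handed in when it is done.

Besides the shell and the picture viewer there is one more tool, called as a command line: name --pt "numbers of a row" for each row, then --argument value for the rest. move_arm: Moves the arm, as the interface text tells. Its arguments: {"type":"object","properties":{"moves":{"type":"array"}},"required":["moves"]}

```bash
mkdir -p pics; python3 - <<'E'
from station import arm
import cv2
for n in("top","scene"):
    f=arm.grab_frame(n); cv2.imwrite(f"pics/{n}0.png",f[:,:,::-1]); 
    c=arm.get_calibration(n); print(n,c)
print(arm.get_obs())
E
```

```text
top {'camera_matrix': array([[504.9299938 ,   0.        , 275.60075586],
       [  0.        , 504.9299938 , 208.55648308],
       [  0.        ,   0.        ,   1.        ]]), 'distortion': array([0.00337316, 0.        , 0.        , 0.        , 0.        ]), 'eye': array([ 0.29823877, -0.02203199,  1.20083653]), 'rotation': array([-0.69592131, -0.06879147,  0.07487206,  0.71088356])}
scene {'camera_matrix': array([[482.48269151,   0.        , 282.12311691],
       [  0.        , 482.48269151, 215.49032741],
       [  0.        ,   0.        ,   1.        ]]), 'distortion': array([-0.12169942,  0.        ,  0.        ,  0.        ,  0.        ]), 'eye': array([ 1.00159774, -0.62504018,  0.9266071 ]), 'rotation': array([0.88867774, 0.33648425, 0.11467686, 0.28961949])}
{'clock': 0.1, 'joint_positions': array([-1.38497124e+00,  2.76546456e-01,  1.50602601e+00, -9.61034906e-06,
        1.36071239e+00, -1.20988862e-01]), 'qd': array([ 0.00093045, -0.0010398 , -0.00313388,  0.00078747, -0.00011712,
       -0.00038188]), 'tau': array([ 1.57382718e-03, -4.17700124e+01, -2.46404511e+01, -1.43000057e-04,
        5.73706959e-03, -1.13334903e-05]), 'ee_pos': array([ 0.17357083, -0.54766977,  0.23051007]), 'tool_rot': array([-8.45508138e-04,  9.88255701e-01,  1.52806918e-01, -3.21205316e-05]), 'force': array([-0.42301458, -0.39397317,  0.88083568]), 'torque': array([ 0.0012833 , -0.03073492, -0.01559453]), 'finger_force': 0.0, 'opening': 1.0014043858330202}
```

View pics/top0.png

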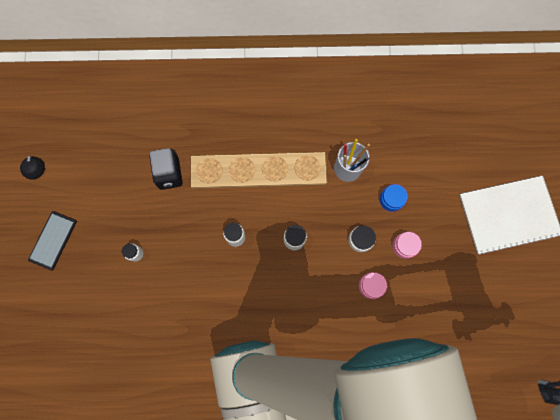

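View pics/scene0.png

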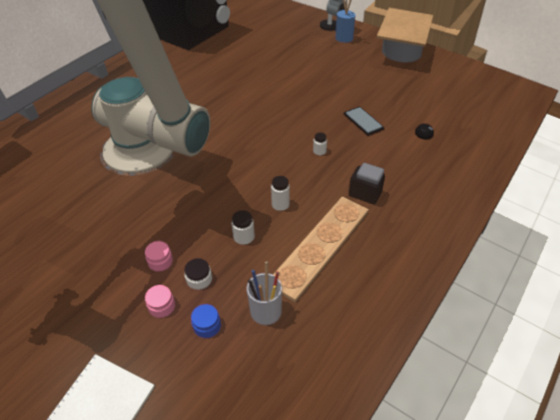

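Top view: the cup is at (351,160) and the sharpener at (165,168), with the ledge between them at (190–326, 155–187). Candidates for the pots are the dark lids at (362,238) = a (wide and short), (132,252) = b (small), (295,237) = c and (233,233) = d (tall). Look-alikes to leave alone are blue (394,197) and pink (408,244) and (373,285). The black ball at (32,167) isn't part of the job either. Next I'll measure, with one close crop as a check.

```bash
cat > h.py <<'E'
import numpy as np,cv2
from station import arm
from scipy.spatial.transform import Rotation as R
from scipy.optimize import least_squares
def cam(n):
    c=arm.get_calibration(n); q=c['rotation']; M=R.from_quat([q[1],q[2],q[3],q[0]]).as_matrix()
    return np.diag([1,-1,-1])@M.T, np.array(c['eye']),c['camera_matrix'],c['distortion']
def proj(n,P):
    A,e,K,D=cam(n); A_=np.asarray(A); r=cv2.Rodrigues(A_)[0]
    return cv2.projectPoints(np.atleast_2d(P).astype(float),r,-A_@e,K,D)[0][:,0]
def unproj(n,uv,z):
    A,e,K,D=cam(n); p=cv2.undistortPoints(np.array(uv,float).reshape(-1,1,2),K,D)[:,0]
    d=np.c_[p,np.ones(len(p))]@A
    return e+d*((z-e[2])/d[:,2])[:,None]
T=np.linspace(0,2*np.pi,60)
def cyl(x,y,r,z0,z1): return np.vstack([np.c_[x+r*np.cos(T),y+r*np.sin(T),0*T+z] for z in(z0,z1)])
def hullc(n,x,y,r,z0,z1):
    h=cv2.convexHull(proj(n,cyl(x,y,r,z0,z1)).astype(np.float32)); m=cv2.moments(h)
    return np.array([m['m10']/m['m00'],m['m01']/m['m00']]),m['m00']
def darkblob(f,near,thr=60,sat=22,rad=25):
    g=f.max(2).astype(int); s=g-f.min(2)
    m=((g<thr)&(s<sat)).astype(np.uint8)
    n,l,st,c=cv2.connectedComponentsWithStats(m)
    i=max((i for i in range(1,n) if np.hypot(*(c[i]-near))<rad),key=lambda i:st[i,4])
    return c[i],st[i,4]
POT=dict(a=(.030,.028,.042),b=(.019,.017,.056),c=(.026,.024,.070),d=(.023,.021,.084))
def lid(n,f,k,near,base=0.,**kw):
    c,a=darkblob(f,near,**kw); _,r,h=POT[k]
    x0=unproj(n,near,h+base)[0][:2]
    s=least_squares(lambda p:hullc(n,*p,r,base+h-.013,base+h)[0]-c,x0,x_scale=.01)
    return s.x,a,hullc(n,*s.x,r,base+h-.013,base+h)[1]
E
python3 - <<'E'
from h import *
t=arm.grab_frame("top"); s=arm.grab_frame("scene")
N=dict(top=dict(a=(362,238),b=(132,251),c=(295,237),d=(233,232)),scene=dict(a=(198,270),b=(320,138),c=(242,220),d=(280,184)))
for k in 'abcd':
    for n,f in(("top",t),("scene",s)): print(k,n,*lid(n,f,k,N[n][k]))
hsv=cv2.cvtColor(t,cv2.COLOR_RGB2HSV)
print(hsv[158,195],hsv[184,320],hsv[140,250])
m=((hsv[...,2]>150)&(hsv[...,1]>50)&(hsv[...,0]<30)).astype(np.uint8); m[:130]=0;m[210:]=0;m[:,:180]=0;m[:,332:]=0
m=cv2.morphologyEx(m,cv2.MORPH_CLOSE,np.ones((9,9)))
m=cv2.morphologyEx(m,cv2.MORPH_OPEN,np.ones((5,5)))
ys,xs=np.nonzero(m); W=unproj("top",np.c_[xs,ys],.015)[:,:2].astype(np.float32)*1000
r=cv2.minAreaRect(cv2.convexHull(W)); print("ledge",r)
pc=W.mean(0)/1000; u=np.linalg.svd(W-W.mean(0),full_matrices=False)[2][0]; u*=np.sign(u[1])
print("mean",pc,"dir",u)
D=[pc+u*o for o in(-.12,-.04,.04,.12)]
v=cv2.resize(t[120:300,100:430],None,fx=2.4,fy=2.4,interpolation=2)
for d in D:
    print(d); q=(proj("top",cyl(*d,.032,.018,.018))-[100,120]+.5)*2.4; cv2.polylines(v,[q.astype(int)],1,(0,255,0))
for k in 'abcd':
    p=lid("top",t,k,N["top"][k])[0]; q=(proj("top",cyl(*p,POT[k][1],POT[k][2],POT[k][2]))-[100,120]+.5)*2.4; cv2.polylines(v,[q.astype(int)[:60]],1,(0,255,0))
cv2.imwrite("pics/crop1.png",v[:,:,::-1])
E
```

```text
a top [ 0.47015518 -0.23864599] 300 478.2522429837845
a scene [ 0.46504014 -0.23474757] 390 473.86170265753753
b top [0.44505022 0.30241804] 157 199.62802180735162
b scene [0.44365459 0.30447348] 77 112.98056903854012
c top [ 0.46953991 -0.07728245] 300 364.31839309772477
c scene [ 0.46859347 -0.07547422] 265 310.97607310826425
d top [0.48201926 0.06478339] 158 289.3566670756554
d scene [0.47810676 0.06538039] 165 215.8166896419134
[ 18 103 213] [ 16 126 136] [ 13 171 116]
ledge ((641.4031982421875, 4.82965087890625), (81.05763244628906, 328.0975646972656), 0.43617743253707886)
mean [0.6415656  0.00522136] dir [-0.00796026  0.9999683 ]
[ 0.64252084 -0.11477483]
[ 0.641884   -0.03477737]
[0.6412472 0.0452201]
[0.6406104  0.12521756]
```

View pics/crop1.png

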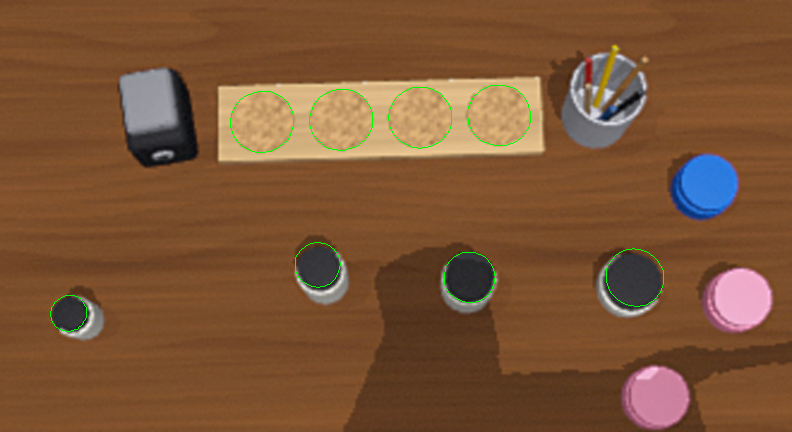

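The crop shows the four real pots, and the fitted circles sit on the four discs. The top-view lid fits are about 1 px off on a and d, so I average them with the scene view: a (.467,-.237), b (.444,.303), c (.468,-.077), d (.479,.065). Discs from cup to sharpener are at y -.115, -.035, .045, .125, with x ≈ .641. I'll start by turning the tool so it closes along world x and moving above a.

move_arm --pt "-1 0 0 0 -0.14" --pt "-1 0 0 0 -0.14" --pt "-1 0 0 0 -0.14" --pt "-1 0 0 0 -0.14" --pt "-1 0 0 0 -0.14" --pt "-1 0 0 0 -0.14" --pt "-1 0 0 0 -0.14" --pt "-1 0 0 0 -0.14" --pt "-1 0 0 0 -0.144" --pt "-1 3.1 2.9 0 0" --pt "-1 3.1 2.9 0 0" --pt "-1 3.1 2.9 0 0" --pt "-1 3.1 2.9 0 0" --pt "-1 3.1 2.9 0 0" --pt "-1 3.1 2.9 0 0" --pt "-1 3.1 2.9 0 0" --pt "-1 3.1 2.9 0 0" --pt "-1 3.1 2.9 0 0" --pt "-1 3.1 3.1 0 0"

```text
clock: 2.1
ee_pos: [0.4664, -0.2367, 0.2313]
tool_rot: [0.0, 0.707, 0.707, -0.0]
force: [0.3, -0.9, 0.6]
opening: 1.0
finger_force: 0.0
```

move_arm --pt "-1 0 0 3 0" --pt "-1 0 0 3 0" --pt "-1 0 0 3 0" --pt "-1 0 0 3 0" --pt "-1 0 0 3 0" --pt "-1 0 0 2 0" --pt "-1 0 0 2 0" --pt "-1 0 0 1.5 0" --pt "-1 0 0 1.2 0" --pt "-1 0 0 0.6 0" --pt "-1 0 0 0.4 0" --pt "-1 0 0 0 0"

```text
clock: 3.3
ee_pos: [0.4657, -0.2382, 0.0042]
tool_rot: [-0.0, 0.707, 0.707, -0.0]
force: [0.9, -0.1, 0.5]
opening: 1.001
finger_force: 0.0
```

```bash
python3 - <<'E'
from h import *
v=arm.grab_frame("scene")[190:340,110:310]; cv2.imwrite("pics/a1.png",cv2.resize(v,None,fx=3,fy=3,interpolation=2)[:,:,::-1]); print(arm.get_obs()['force'])
E
```

```text
[-0.2329743   0.33215887  0.35035286]
```

View pics/a1.png

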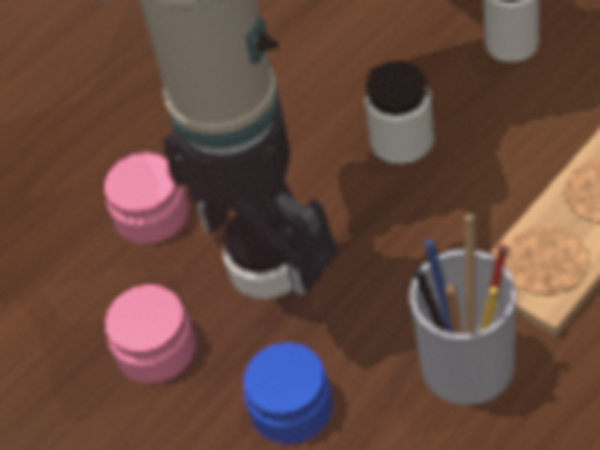

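The open fingers straddle pot a at crop (262,250), clear of the pinks. I'll close on it and lift a little.

move_arm --pt "-0.5 0 0 0 0" --pt "0 0 0 0 0" --pt "1 0 0 0 0" --pt "1 0 0 0 0" --pt "1 0 0 0 0" --pt "1 0 0 0 0" --pt "1 0 0 0 0" --pt "1 0 0 0 0" --pt "1 0 0 0 0" --pt "1 0 0 -1 0" --pt "1 0 0 -2 0" --pt "1 0 0 0 0"

```text
clock: 4.55
ee_pos: [0.4675, -0.2394, 0.0368]
tool_rot: [0.003, 0.707, 0.707, 0.0]
force: [1.0, -0.3, 0.1]
opening: 0.676
finger_force: 64.4
```

```bash
python3 - <<'E'
from h import *
v=arm.grab_frame("scene")[190:340,110:310]; cv2.imwrite("pics/a2.png",cv2.resize(v,None,fx=3,fy=3,interpolation=2)[:,:,::-1])
E
```

```text
(no output)
```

View pics/a2.png

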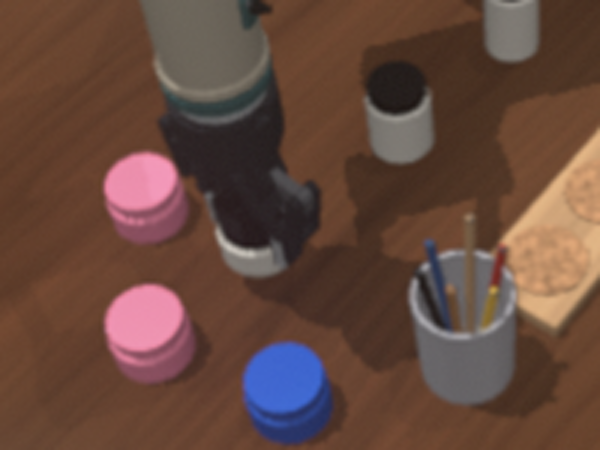

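Pot a is lifted (opening 0.68, grip 64 N). Next I carry it to the disc beside the cup.

move_arm --pt "1 0 0 -3 0" --pt "1 0 0 -4 0" --pt "1 0 0 -4 0" --pt "1 0 0 -4 0" --pt "1 2 3 -1.3 0" --pt "1 2 3 0 0" --pt "1 2 3 0 0" --pt "1 2 3 0 0" --pt "1 2 3 0 0" --pt "1 2.4 2.5 0 0" --pt "1 0 0 3 0" --pt "1 0 0 3 0" --pt "1 0 0 3 0" --pt "1 0 0 3 0" --pt "1 0 0 2 0" --pt "1 0 0 1 0" --pt "1 0 0 0 0"

```text
clock: 6.3
ee_pos: [0.6392, -0.1138, 0.0451]
tool_rot: [-0.002, 0.707, 0.707, -0.001]
force: [0.2, -1.1, -0.4]
opening: 0.676
finger_force: 64.5
```

move_arm --pt "1 -0.1 0.3 0.7 0" --pt "1 0 0 0.5 0" --pt "1 0 0 0.4 0" --pt "1 0 0 0.3 0" --pt "1 0 0 0 0"

```text
clock: 6.8
ee_pos: [0.6434, -0.1151, 0.0281]
tool_rot: [-0.0, 0.707, 0.707, -0.0]
force: [-0.6, -0.6, -0.4]
opening: 0.674
finger_force: 64.6
```

move_arm --pt "1 0 0 0.3 0" --pt "1 0 0 0.15 0" --pt "1 0 0 0 0"

```text
clock: 7.1
ee_pos: [0.6437, -0.1152, 0.0238]
tool_rot: [0.0, 0.707, 0.707, -0.0]
force: [-0.5, -0.6, -1.1]
opening: 0.674
finger_force: 64.6
```

move_arm --pt "1 0 0 0.12 0" --pt "1 0 0 0 0" --pt "-0.5 0 0 0 0" --pt "-0.5 0 0 0 0" --pt "-0.8 0 0 0 0" --pt "-0.8 0 0 0 0" --pt "-0.8 0 0 -1 0" --pt "-0.8 0 0 -2 0" --pt "-0.8 0 0 -3 0" --pt "-0.8 0 0 -4 0" --pt "-1 0 0 -4 0" --pt "-1 0 0 -4 0" --pt "-1 0 0 0 0"

```text
clock: 8.4
ee_pos: [0.6473, -0.1161, 0.2106]
tool_rot: [0.006, 0.707, 0.707, 0.003]
force: [1.1, -0.0, 1.0]
opening: 0.998
finger_force: 0.0
```

move_arm --pt "-1 0.6 -3 0 0" --pt "-1 0.6 -3 0 0" --pt "-1 0.6 -3 0 0" --pt "-1 0.7 -3 0 0" --pt "-1 0.7 -3 0 0" --pt "-1 0.6 -2.5 0 0" --pt "-1 0 0 0 0"

```text
clock: 9.1
ee_pos: [0.4647, -0.0759, 0.2027]
tool_rot: [-0.001, 0.707, 0.707, -0.001]
force: [0.7, 0.2, -0.0]
opening: 1.001
finger_force: 0.0
```

```bash
python3 - <<'E'
from h import *
f=arm.grab_frame("scene"); v=f[120:330,170:400]; cv2.imwrite("pics/s2.png",cv2.resize(v,None,fx=2.8,fy=2.8,interpolation=2)[:,:,::-1])
t=arm.grab_frame("top"); cv2.imwrite("pics/t2.png",cv2.resize(t[120:270,140:430],None,fx=2.5,fy=2.5,interpolation=2)[:,:,::-1])
print(proj("top",[[.6425,-.115,.060]]),proj("scene",[[.6425,-.115,.060]]))
E
```

```text
[[308.7982682  162.52454176]] [[291.29994282 265.27716119]]
```

View pics/s2.png

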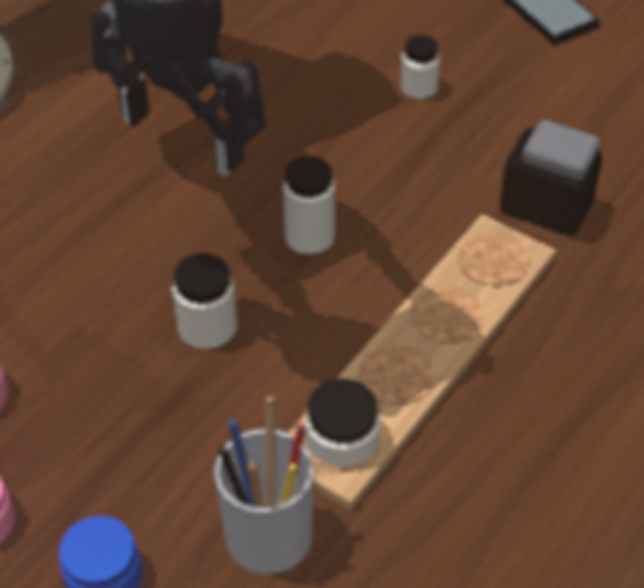

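View pics/t2.png

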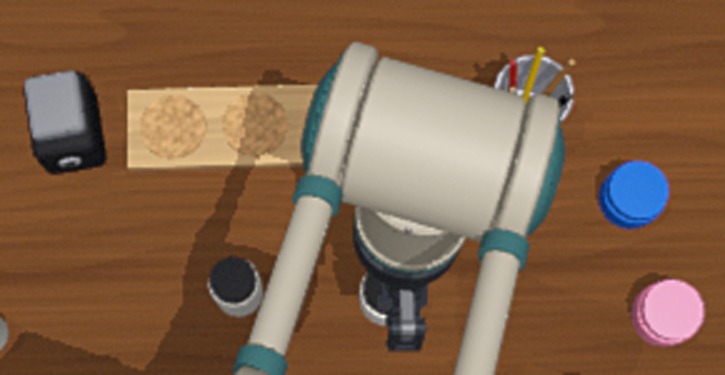

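Pot a's lid centre is at scene px (292.5,265.7) against a predicted (291.3,265.3), so it's well centred. Next is c.

move_arm --pt "-1 -0.1 0.3 3 0" --pt "-1 0 0 3 0" --pt "-1 0 0 3 0" --pt "-1 0 0 2.5 0" --pt "-1 0 0 2.5 0" --pt "-1 0 0 2 0" --pt "-1 0 0 1.3 0" --pt "-1 0 0 1 0" --pt "-1 0 0 0 0" --pt "-1 0 0 0 0" --pt "-0.3 0 0 0 0" --pt "1 0 0 0 0" --pt "1 0 0 0 0" --pt "1 0 0 0 0" --pt "1 0 0 0 0" --pt "1 0 0 0 0" --pt "1 0 0 0 0"

```text
clock: 10.9
ee_pos: [0.472, -0.0783, 0.0207]
tool_rot: [0.001, 0.707, 0.707, 0.0]
force: [-1.2, 0.2, 5.9]
opening: 0.592
finger_force: 62.0
```

move_arm --pt "1 0 0 -1 0" --pt "1 0 0 -2 0" --pt "1 0 0 -3 0" --pt "1 0 0 -4 0" --pt "1 0 0 -4 0" --pt "1 0 0 -2 0" --pt "1 2 3 0 0" --pt "1 2 3 0 0" --pt "1 2 3 0 0" --pt "1 2 3 0 0" --pt "1 2 3 0 0" --pt "1 2.3 2 0 0" --pt "1 0 0 3 0" --pt "1 0 0 3 0" --pt "1 0 0 3 0" --pt "1 0 0 2 0" --pt "1 0 0 1 0" --pt "1 0 0 0 0" --pt "1 0 0 0 0"

```text
clock: 12.8
ee_pos: [0.6424, 0.0447, 0.0607]
tool_rot: [0.001, 0.707, 0.707, 0.001]
force: [0.8, -0.6, 0.4]
opening: 0.594
finger_force: 62.9
```

move_arm --pt "1 0 -0.1 0.7 0" --pt "1 0 0 0.6 0" --pt "1 0 0 0.4 0" --pt "1 0 0 0.3 0" --pt "1 0 0 0.1 0" --pt "1 0 0 0.1 0" --pt "1 0 0 0 0"

```text
clock: 13.5
ee_pos: [0.6404, 0.0448, 0.0387]
tool_rot: [0.0, 0.707, 0.707, -0.0]
force: [-2.7, 0.6, 5.4]
opening: 0.59
finger_force: 63.5
```

move_arm --pt "-0.4 0 0 0 0" --pt "-0.4 0 0 0 0" --pt "-0.7 0 0 0 0" --pt "-0.7 0 0 0 0" --pt "-0.7 0 0 -1 0" --pt "-0.7 0 0 -2 0" --pt "-1 0 0 -3 0" --pt "-1 0 0 -4 0" --pt "-1 0 0 -4 0" --pt "-1 0 0 -3 0" --pt "-1 0 -3 0 0" --pt "-1 0 -3 0 0" --pt "-1 0.5 -3 0 0" --pt "-1 0.5 -3 0 0" --pt "-1 0.5 -3 0 0" --pt "-1 0.5 -1.2 0 0" --pt "-1 0 0 0 0" --pt "-1 0 0 0 0"

```text
clock: 15.3
ee_pos: [0.4803, 0.0648, 0.2083]
tool_rot: [0.001, 0.707, 0.707, 0.001]
force: [-0.3, 0.8, 0.1]
opening: 1.002
finger_force: 0.0
```

```bash
python3 - <<'E'
from h import *
f=arm.grab_frame("scene"); v=f[120:330,170:400]; cv2.imwrite("pics/s3.png",cv2.resize(v,None,fx=2.8,fy=2.8,interpolation=2)[:,:,::-1])
print((proj("scene",[[.6425,-.115,.060],[.6412,.0452,.088],[.479,.065,.084]])-[170,120]+.5)*2.8)
E
```

```text
[[341.03983989 408.17605133]
 [451.57408172 260.99059682]
 [309.50347029 171.49735067]]
```

View pics/s3.png

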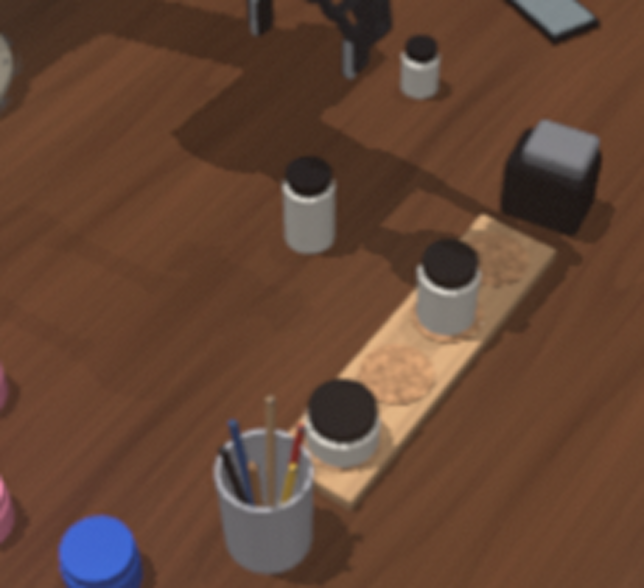

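Pot c's lid is at crop (450,264) against a predicted (452,261), so it's centred within about 2 mm. Pot d at (309,174) also agrees with its estimate, so I grasp d next.

move_arm --pt "-1 0 0 3 0" --pt "-1 0 0 3 0" --pt "-1 0 0 3 0" --pt "-1 0 0 2.5 0" --pt "-1 0 0 2.5 0" --pt "-1 0 0 1.8 0" --pt "-1 0 0 1.2 0" --pt "-1 0 0 0.8 0" --pt "-1 0 0 0 0" --pt "-1 0 0 0 0" --pt "-0.3 0 0 0 0" --pt "1 0 0 0 0" --pt "1 0 0 0 0" --pt "1 0 0 0 0" --pt "1 0 0 0 0" --pt "1 0 0 0 0" --pt "1 0 0 0 0" --pt "1 0 0 0 0"

```text
clock: 17.15
ee_pos: [0.4792, 0.0648, 0.0305]
tool_rot: [0.001, 0.707, 0.707, 0.001]
force: [0.2, -0.2, 6.2]
opening: 0.524
finger_force: 60.9
```

move_arm --pt "1 0 0 -1 0" --pt "1 0 0 -2 0" --pt "1 0 0 -3 0" --pt "1 0 0 -4 0" --pt "1 0 0 -4 0" --pt "1 0 0 -3 0" --pt "1 1 3 0 0" --pt "1 1 3 0 0" --pt "1 1 3 0 0" --pt "1 1 3 0 0" --pt "1 1 3 0 0" --pt "1 1 1.2 0 0" --pt "1 0 0 3 0" --pt "1 0 0 3 0" --pt "1 0 0 3 0" --pt "1 0 0 3 0" --pt "1 0 0 1 0" --pt "1 0 0 0 0" --pt "1 0 0 0 0"

```text
clock: 19.05
ee_pos: [0.6416, 0.1249, 0.0708]
tool_rot: [0.001, 0.707, 0.707, 0.001]
force: [0.9, 0.6, -1.3]
opening: 0.525
finger_force: 61.7
```

Target z is about .0485, which is 2.2 cm lower.

move_arm --pt "1 0 -0.1 0.7 0" --pt "1 0 0 0.6 0" --pt "1 0 0 0.4 0" --pt "1 0 0 0.3 0" --pt "1 0 0 0.1 0" --pt "1 0 0 0.1 0" --pt "1 0 0 0 0"

```text
clock: 19.75
ee_pos: [0.6394, 0.1248, 0.0485]
tool_rot: [-0.0, 0.707, 0.707, -0.0]
force: [-2.2, 0.6, 5.2]
opening: 0.524
finger_force: 62.3
```

move_arm --pt "-0.3 0 0 0 0" --pt "-0.3 0 0 0 0" --pt "-0.6 0 0 0 0" --pt "-0.6 0 0 0 0" --pt "-0.6 0 0 -1 0" --pt "-0.6 0 0 -2 0" --pt "-0.6 0 0 -3 0" --pt "-1 0 0 -4 0" --pt "-1 0 0 -4 0" --pt "-1 0 0 -2 0" --pt "-1 2.5 -3 0 0" --pt "-1 2.5 -3 0 0" --pt "-1 2.5 -3 0 0" --pt "-1 2.5 -3 0 0" --pt "-1 2.5 -3 0 0" --pt "-1 2.5 -3 0 0" --pt "-1 2.8 -1.6 0 0" --pt "-1 0 0 0 0" --pt "-1 0 0 0 0"

```text
clock: 21.65
ee_pos: [0.4437, 0.3031, 0.2083]
tool_rot: [0.001, 0.706, 0.708, 0.0]
force: [0.4, -0.4, 0.5]
opening: 1.0
finger_force: 0.0
```

```bash
python3 - <<'E'
from h import *
f=arm.grab_frame("scene"); v=f[110:320,190:420]; cv2.imwrite("pics/s4.png",cv2.resize(v,None,fx=2.8,fy=2.8,interpolation=2)[:,:,::-1])
print((proj("scene",[[.6425,-.115,.060],[.6412,.0452,.088],[.6406,.1252,.102],[.444,.303,.056]])-[190,110]+.5)*2.8)
E
```

```text
[[285.03983989 436.17605133]
 [395.57408172 288.99059682]
 [445.92339513 221.76108042]
 [365.40530996  72.55534334]]
```

View pics/s4.png

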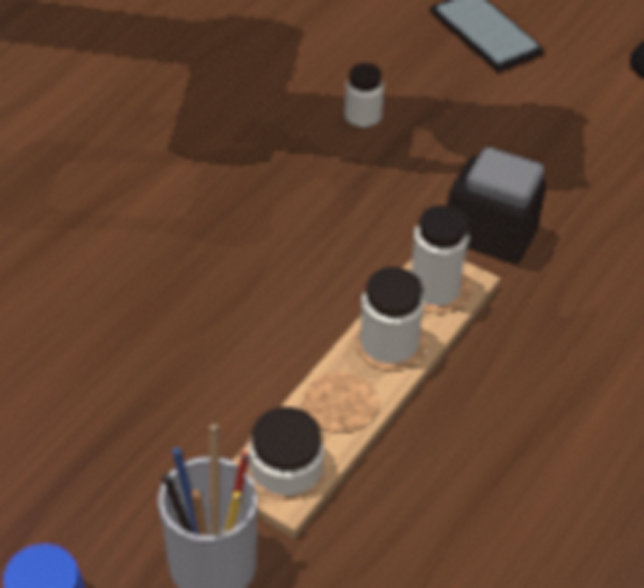

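Pot d at crop (444,226) and c at (394,291) are within about 3 mm of centre. Pot b at (366,76) is as expected, so I grasp it.

move_arm --pt "-1 0 0 3 0" --pt "-1 0 0 3 0" --pt "-1 0 0 3 0" --pt "-1 0 0 3 0" --pt "-1 0 0 3 0" --pt "-1 0 0 2.4 0" --pt "-1 0 0 1.3 0" --pt "-1 0 0 0.9 0" --pt "-1 0 0 0 0" --pt "-1 0 0 0 0" --pt "-0.2 0 0 0 0" --pt "1 0 0 0 0" --pt "1 0 0 0 0" --pt "1 0 0 0 0" --pt "1 0 0 0 0" --pt "1 0 0 0 0" --pt "1 0 0 0 0" --pt "1 0 0 0 0"

```text
clock: 23.5
ee_pos: [0.4441, 0.3031, 0.0125]
tool_rot: [0.0, 0.707, 0.707, 0.001]
force: [-0.2, -0.3, 6.1]
opening: 0.422
finger_force: 59.7
```

move_arm --pt "1 0 0 -1 0" --pt "1 0 0 -2 0" --pt "1 0 0 -4 0" --pt "1 0 0 -4 0" --pt "1 0 0 -4 0" --pt "1 0 0 -4 0" --pt "1 -3 1.8 -1 0" --pt "1 -3 1.8 0 0" --pt "1 -3 1.8 0 0" --pt "1 -3 1.8 0 0" --pt "1 -3 1.8 0 0" --pt "1 -3 1.8 0 0" --pt "1 -3 1.8 0 0" --pt "1 -3 1.8 0 0" --pt "1 -3 1.8 0 0" --pt "1 -3 1.8 0 0" --pt "1 -2.5 1.8 0 0" --pt "1 -1.3 0 0 0" --pt "1 0 0 0 0" --pt "1 0 0 0 0"

```text
clock: 25.5
ee_pos: [0.6406, -0.0343, 0.2116]
tool_rot: [-0.001, 0.707, 0.707, -0.0]
force: [-0.2, 0.2, -0.7]
opening: 0.422
finger_force: 60.1
```

Target z is .0305, which is 18.1 cm lower.

move_arm --pt "1 0 0 3 0" --pt "1 0 0 3 0" --pt "1 0 0 3 0" --pt "1 0 0 3 0" --pt "1 0 0 2.5 0" --pt "1 0 0 1.5 0" --pt "1 0 0 0.8 0" --pt "1 0 0 0 0" --pt "1 0 0 0.5 0" --pt "1 0 0 0.3 0" --pt "1 0 0 0.2 0" --pt "1 0 0 0.1 0" --pt "1 0 0 0.1 0" --pt "1 0 0 0 0"

```text
clock: 26.9
ee_pos: [0.6417, -0.0353, 0.0316]
tool_rot: [0.0, 0.707, 0.707, -0.0]
force: [0.1, 0.6, -1.3]
opening: 0.426
finger_force: 60.1
```

move_arm --pt "1 0 0 0.12 0" --pt "1 0 0 0 0" --pt "-0.1 0 0 0 0" --pt "-0.1 0 0 0 0" --pt "-0.5 0 0 0 0" --pt "-0.5 0 0 0 0" --pt "-0.5 0 0 -1 0" --pt "-0.5 0 0 -2 0" --pt "-0.5 0 0 -3 0" --pt "-1 0 0 -4 0" --pt "-1 0 0 -4 0" --pt "-1 0 0 -4 0" --pt "-1 0 -4 0 0" --pt "-1 0 -4 0 0" --pt "-1 0 -4 0 0" --pt "-1 0 -4 0 0" --pt "-1 0 -4 0 0" --pt "-1 0 0 0 0"

```text
clock: 28.7
ee_pos: [0.4357, -0.0343, 0.2108]
tool_rot: [-0.002, 0.707, 0.707, -0.001]
force: [0.6, -0.2, 1.0]
opening: 1.003
finger_force: 0.0
```

```bash
python3 - <<'E'
from h import *
f=arm.grab_frame("scene"); v=f[110:320,190:420]; cv2.imwrite("pics/s5.png",cv2.resize(v,None,fx=2.8,fy=2.8,interpolation=2)[:,:,::-1])
print((proj("scene",[[.6425,-.115,.060],[.6419,-.0348,.074],[.6412,.0452,.088],[.6406,.1252,.102]])-[190,110]+.5)*2.8)
E
```

```text
[[285.03983989 436.17605133]
 [342.10656602 360.39561493]
 [395.57408172 288.99059682]
 [445.92339513 221.76108042]]
```

View pics/s5.png

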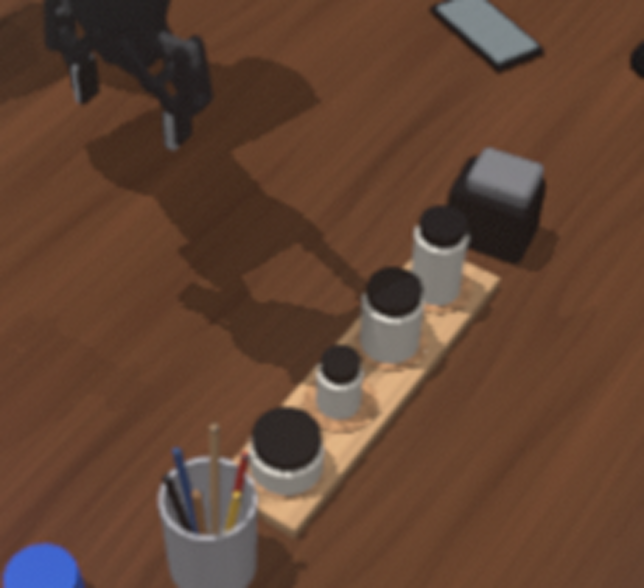

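All four pots stand upright in order, with lid centres within about 1.5 image px (roughly 3 mm) of their targets. The cup and sharpener haven't moved and the gripper is clear, so I'm handing in.

```bash
python3 -c "
from station import arm
print(arm.finish_job())"
```

```text
the job is handed in; nothing more can be done
None
```

The job is handed in: all four pots stand upright on their discs, shortest by the cup to tallest by the sharpener, about 3 mm or less off centre in the last picture, with cup and sharpener unmoved; the hand-in returned no verdict.

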